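# Clamp the folding board in the launderette's folding jig

## Robot

A 6-joint arm with a two-finger parallel gripper is mounted at the origin on the work surface. World frame = base frame: x ahead of the robot, y to its left, z up, the work surface at z = 0. Lengths are in m, angles in rad, forces in N, time in s.
With the tool pointing down it reaches from about 0.35 to 0.775 m from the base axis. Payload 5.5 kg.
Tool frame: the origin (TCP) lies between the finger pads; the fingertips stand 19 mm ahead of it and the grasp point (between the pads) is the TCP; z points along the fingers, y is the line along which they close (so a half turn about z gives the same grasp; the last joint's range is limited). The gripper opens to 85 mm and grips with 20 to 120 N. Pads are 22 mm wide; open, the fingers measure 114 mm over their backs; the gripper's body (76 mm by 85 mm) begins 54 mm behind the grasp point. The pads swing forward as they close: fully open they stand 13 mm farther back than shut.
Start: joints at [-1.261, 0.313, 0.046, 1.304, 0, 1.431], TCP at [0.25, -0.518, 0.25] pointing down, gripper open.
Joint ranges: [-2.76, 2.76], [-0.86, 1.69], [-1.03, 1.26], [-2.2, 2.34], [-1.47, 1.5], [-3.14, 3.14]. Speed limits (rad/s): [2.57, 2.57, 3.14, 3.14, 3.14, 3.14].

## Interface

Orientations are given as a unit quaternion [w, x, y, z].
In Python, from workcell import env gives the robot as it stands.
- The arm moves only by the shell command python3 -m pendant 'ROWS' [FORCE]. ROWS is JSON, a list of rows, each an object with "travel": the shift along the tool's x, y, z scaled (see below), a list of three; "rot": the turn, a rotation vector about the tool's x, y, z scaled (see below), a list of three; "fingers": the opening, from -1 (shut) to 1 (fully open). In form: [{"travel": [dx, dy, dz], "rot": [wx, wy, wz], "fingers": fingers}, ...]. A call has 1 to 10 rows; each row is the pose to reach, as a shift and turn from the pose commanded when the call began, along the tool's axes at that moment; what a row does not reach only later rows make up. The controller multiplies each number of a shift by 0.12 m and each number of a turn by 60 degrees. A row lasts 1/10 s, in which the tool goes at most 50 mm and 8.59 degrees, less where a joint would pass 70% of its speed; a pose out of reach is approached as far as the arm can. A call with a number of a shift or a turn outside -1 to 1 is refused whole. A call with a gripper value outside its range is refused whole. The fingers move at their own pace and stop on an object; FORCE is the grip in N (left out, the last holds). Time passes only in rows, so rows that repeat a pose let the fingers close. It gives the time, the measured TCP pose, the force, the opening and the grip force at its end, in the units of the state.
- env.get_state(): the state, without advancing time (a new reading comes with each control period).
- env.read_camera(name): name is "scene" or "top" or "wrist"; returns (picture, depth): 400x640x3 uint8, blue, green, red; 400x640 float32, m along the optical axis (not along the pixel's ray), 0 where there is no reading.
- env.camera_model(name): a dict with "fovy" (degrees; the focal length in pixels is half the picture's height over the tangent of half this angle, whatever the lens; pixels are square), "cx", "cy" (the principal point, pixels), "rvec" (rotation vector, rad) and "tvec" (3), from world to camera coordinates, as OpenCV has them; the wrist camera has in their place "T_tool_cam" (4x4, takes a point from camera to tool coordinates, whose origin is the TCP and whose axes are the flange's). Camera axes: x right, y down, z forward; pixel columns grow to the right and rows downward; lengths in m; the calibration is good to about 2 mm. The wrist camera is an equidistant fisheye: a pixel r from the principal point sees the ray r / f radians off the axis. A picture is of the moment at which its call begins: read the wrist's pose just before it. camera_model takes no time and is no camera call.
- env.hand_in(): hands the job in; it is judged then, once.
Trained networks look in the newest picture that a camera, given by its name, has taken for a name from the list of things; names that differ only in an ending like _2 or _b are one class to them, and where a whole thing is asked for, a point or a joint stands for the part that bears it (a point fixed in the world has none). Each returns a list of dicts, best first, with "conf" (0 to 1); they miss things now and then, are a little off and sometimes report something else, mostly with a low value. They report only what shows in the picture. A call takes as long as a camera call. They do not tell look-alikes from the thing itself.
- env.outline_of(camera, target): "mask" (400x640 bool, what is visible of it) and "xy" ([column, row] in pixels, amid what is visible of it).
The state is a dict: "clock": time; "joint_pos": joint angles; "qvel": joint speeds; "tau": joint torques, N m; "tcp_pos": TCP position; "orientation": TCP orientation; "wrist_force": force on the tool from outside, world axes, zero at the start; "ft_torque": the same for the moment, N m; "finger_gap": finger opening in m; "grip_force": force on a finger pad.
Only numpy, scipy, OpenCV 4.12 (cv2) and the standard library are available. Lean on these libraries where they do the work, as an engineer would, in place of code of your own. Each camera call takes 0.05 s, during which the arm holds its last target. There are 200 camera calls.

## Task

On the folding jig, flip the cam lever open to free the sliding fence, then push the fence so that its sprung face carries the loose grey folding board square against the aluminium end stop and holds it there under light spring pressure. Press gently, without jamming the board hard, and then flip the lever fully back to lock the fence so that the board stays clamped; leave the bottle, mug and carton where they stand.

Things in the scene. Friction and masses are not known exactly. Their poses are not given: they have to be found in the camera images.
- jig: Folding jig, fixed: plywood base 240 (x) x 400 (y) x 12 mm, origin under its centre on the table top. The fence slides along jig y; +y points from fence to board and end stop. Aluminium rail, 24 mm wide, top 32 mm above the table, along y at jig x = -85 mm.
- jig_end (a point): Middle of the base's top surface at its +y edge. Before it stands the END STOP, a fixed aluminium bar 170 mm long (along x, middle at jig x = 25 mm), 22 mm thick, 30 mm high. Its face towards the board lies 50 to 85 mm in -y of this point, square to jig y; exactly where is not reported: feel or see it.
- fence: Sliding fence, 150 mm of travel along jig y. Origin on the rail's centre line at table height, axes as the jig's. Carriage 64 x 56 mm, top 60 mm above the table; from it a beam 20 mm thick (y -10 to +10 mm) spans x = 25 to 185 mm, 16 to 52 mm above the table. Free, it has about 5 N of dry friction and stays where left if the sprung face pushes less; locked, it resists about 40 N.
- fence_back (a point): Centre of the beam's plain back (-y) surface, the place to push the fence: 115 mm in x from the fence's origin, 34 mm above the table.
- fence_face (a point): Centre of the front (+y) of the black sprung plate on the beam's +y side, moving with it: 140 mm long along x, 30 mm high, middle 33 mm above the table. Out, it is 26 mm in +y of the fence's origin. It pushes in up to 10 mm: 2 N at first plus 1 N per mm, about 12 N when it bottoms; after that the force rises steeply.
- lever (a joint): Cam lever on the carriage, vertical axis; rad. 0 = locked, at its stop, pointing along jig +x over the beam; grows clockwise seen from above to 1.65 = other stop, pointing to jig -y. The brake bites below about 0.95: there it springs open when let go, and closing takes up to about 7 N at the grip; below about 0.1 it is over centre and stays shut. Above 0.95 it stays where left.
- lever_pivot (a point): The lever's axis, straight above the fence's origin, 75 mm above the table (the height of the lever arm). Hub radius 19 mm, top 86 mm above the table, a bolt head 5 mm more.
- lever_grip (a point): A point on the lever's black grip, 85 mm from the pivot; the lever's outer end is 105 mm from the pivot. The grip (55 to 95 mm from the pivot) is a level round bar of 10 mm radius, 65 to 85 mm above the table; the inner arm has 6 mm radius. The gap between grip and beam below is 13 mm.
- board: Loose grey plastic folding board with a hand slot, 130 (x) x 110 (y) x 10 mm, about 0.12 kg, lying on the jig's base (underside 12 mm above the table). Origin: centre of its underside. It starts a little askew, 15 mm or more from the end stop and clear of the fence.
- softener: Bystander: white softener bottle, 70 mm diameter, 190 mm tall, beside the jig's +y end. Origin under its centre. To be left in place.
- mug: Bystander: white mug, 80 mm diameter, 90 mm tall, beside the jig's -y end. Origin under its centre. To be left in place.
- carton: Bystander: cardboard carton 90 x 70 x 130 mm tall, beside the jig's +y end. Origin under its centre. To be left in place.
Not all that is in view belongs to the job. There is more than one size of the board; the job needs the largest.

How it is judged:
By the outcome, as a careful person would: the job done as asked, in the order asked, and still so for the second after the job is handed in, with the robot touching nothing.
It also fails if it takes over 67 s, if anything falls off the work surface, if the arm or the gripper's body presses on something with over 40 N, if the wrist force passes 120 N, or if a joint passes its speed limit or range.

## Working session

There is one attempt and no reset: what is moved stays moved. The work goes in short steps, Python scripts to look and compute and a shell command to move; the robot and the scene stay as the last step left them, time stands still between calls to the robot, and variables do not carry over. Pictures are saved under pics/ and viewed, at most 10 in all, crops included, and the job is handed in when it is done.

```bash
ls; mkdir -p pics; cat > h.py <<'E'
import numpy as np, cv2
from scipy.spatial.transform import Rotation as R
from workcell import env
def cam(n):
    m=env.camera_model(n); f=200/np.tan(np.radians(m['fovy'])/2); return m,f
def w2p(n,P):
    m,f=cam(n); p=R.from_rotvec(np.ravel(m['rvec'])).apply(np.atleast_2d(P))+np.ravel(m['tvec'])
    return np.c_[f*p[:,0]/p[:,2]+m['cx'],f*p[:,1]/p[:,2]+m['cy']]
def p2w(n,uv,d):
    m,f=cam(n); uv=np.atleast_2d(uv); d=np.ravel(d)
    c=np.c_[(uv[:,0]-m['cx'])/f*d,(uv[:,1]-m['cy'])/f*d,d]
    return R.from_rotvec(np.ravel(m['rvec'])).inv().apply(c-np.ravel(m['tvec']))
def p2plane(n,uv,z):
    a=p2w(n,uv,np.full(len(np.atleast_2d(uv)),.1)); b=p2w(n,uv,np.full(len(np.atleast_2d(uv)),1.))
    t=(z-a[:,2])/(b[:,2]-a[:,2]); return a+(b-a)*t[:,None]
E
python3 - <<'E'
from h import *
for n in ['scene','top']:
    im,d=env.read_camera(n); cv2.imwrite(f'pics/{n}0.png',im); np.save(f'{n}0.npy',d)
    print(n,env.camera_model(n))
    for t in ['jig','fence','lever','board','softener','mug','carton']:
        for o in env.outline_of(n,t):
            v,u=np.nonzero(o['mask']&(d>0)); p=p2w(n,np.c_[u,v],d[v,u])
            print(t,round(o['conf'],2),o['xy'],len(u),np.median(p,0).round(3),p.min(0).round(3),p.max(0).round(3))
s=env.get_state(); print({k:np.round(v,3) for k,v in s.items()})
E
```

```text
pics
scene {'fovy': 55.075509916622984, 'cx': 316.07382855218344, 'cy': 196.82276556127348, 'rvec': array([ 1.79199509,  1.32337076, -0.70138752]), 'tvec': array([-0.21254459, -0.22402009,  1.37761618])}
jig 0.82 [262.2, 235.3] 9877 [ 0.6   -0.097  0.014] [ 0.322 -0.244 -0.   ] [0.717 0.175 0.094]
fence 0.96 [238.2, 213.6] 1343 [ 0.556 -0.147  0.054] [ 0.322 -0.17  -0.   ] [ 0.673 -0.107  0.094]
lever 0.65 [235.0, 195.5] 359 [ 0.505 -0.144  0.085] [ 0.474 -0.158  0.061] [ 0.592 -0.122  0.094]
board 0.78 [296.4, 232.6] 1681 [ 0.624 -0.019  0.023] [ 0.527 -0.069  0.012] [0.678 0.043 0.027]
board 0.75 [255.7, 183.3] 536 [ 0.345 -0.067  0.009] [ 0.29  -0.124 -0.   ] [ 0.487 -0.012  0.089]
board 0.7 [265.2, 318.2] 2116 [ 0.824 -0.136  0.009] [ 0.757 -0.198 -0.   ] [ 0.884 -0.074  0.013]
softener 0.64 [413.3, 208.0] 2150 [0.699 0.218 0.098] [0.43  0.196 0.   ] [0.715 0.435 0.192]
softener 0.36 [234.2, 196.9] 345 [ 0.505 -0.143  0.084] [ 0.478 -0.158  0.061] [ 0.592 -0.122  0.094]
mug 0.92 [139.3, 260.9] 2571 [ 0.675 -0.34   0.062] [ 0.477 -0.407 -0.   ] [ 0.725 -0.301  0.093]
carton 0.62 [
[... 1358 characters left out ...]
n 0.91 [223.3, 190.0] 2020 [0.562 0.228 0.129] [ 0.521  0.201 -0.005] [0.634 0.274 0.135]
carton 0.2 [342.3, 177.5] 2251 [ 0.606 -0.023  0.022] [ 0.542 -0.074  0.006] [0.679 0.04  0.028]
{'clock': np.float64(0.8), 'joint_pos': array([-1.261,  0.313,  0.046,  1.304, -0.   ,  1.431]), 'qvel': array([ 0.001,  0.   ,  0.   , -0.   , -0.001, -0.001]), 'tau': array([-1.0000e-03, -4.8039e+01,  2.9880e+01, -0.0000e+00, -0.0000e+00,
       -0.0000e+00]), 'tcp_pos': array([ 0.25 , -0.518,  0.25 ]), 'orientation': array([0.   , 0.975, 0.223, 0.   ]), 'wrist_force': array([-0.654, -0.745,  0.08 ]), 'ft_torque': array([0.003, 0.034, 0.047]), 'grip_force': np.float64(0.0), 'finger_gap': np.float64(0.085)}
```

```bash
python3 - <<'E'
from h import *
im=cv2.imread('pics/top0.png'); d=np.load('top0.npy')
cv2.imwrite('pics/topcrop.png',cv2.resize(im[60:340,190:510],None,fx=2.1,fy=2.1,interpolation=cv2.INTER_CUBIC))
v,u=np.mgrid[0:400,0:640]; P=p2w('top',np.c_[u.ravel(),v.ravel()],d.ravel()); 
x,y,z=P.T; ok=d.ravel()>0
def rect(m,l):
    r=cv2.minAreaRect(P[m][:,:2].astype(np.float32)*1000); print(l,m.sum(),np.round(r[0],1),np.round(r[1],1),round(r[2],2)); return r
roi=ok&(x>.4)&(x<.75)&(y>-.28)&(y<.2)
rect(roi&(z>.006)&(z<.1),'jig')
rect(roi&(z>.047)&(z<.056)&(y<-.08)&(x>.5),'beam')
rect(roi&(z>.056)&(z<.064)&(y<-.08),'carr')
rect(roi&(z>.075)&(z<.1)&(y<-.08),'lever')
rect(roi&(z>.027)&(z<.036)&(x<.53),'rail')
rect(roi&(z>.036)&(z<.05)&(y>.03)&(y<.19),'stop')
rect(roi&(z>.018)&(z<.027)&(x>.53)&(y>-.08)&(y<.06),'board')
E
```

```text
jig 17320 [574.5 -16.1] [459.3 293.2] 81.89
beam 496 [ 587.9 -144.8] [161.4  46.6] 0.19
carr 459 [ 556.4 -149.8] [ 56.5 210.7] 84.99
lever 551 [ 527.2 -149.8] [ 37.2 121.6] 81.45
rail 1473 [508.8 -33.4] [381.5  54. ] 85.62
stop 710 [593.1 118.5] [206.7  97.8] 7.07
board 2170 [608.5 -16.5] [131.3 109.9] 1.7
```

View pics/topcrop.png

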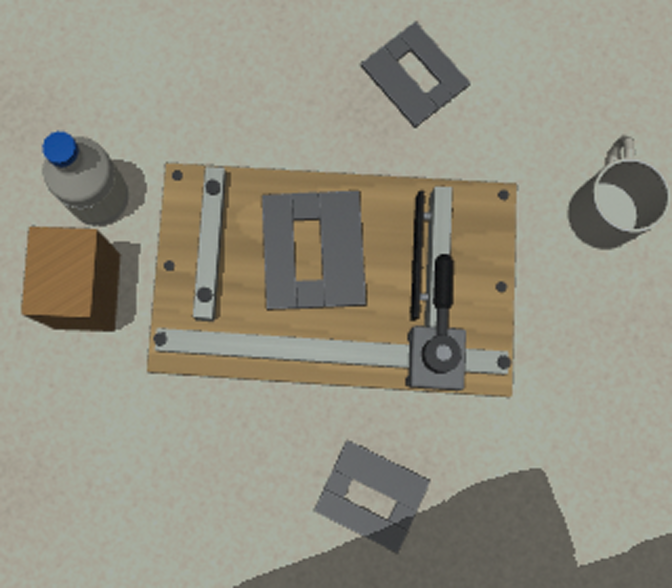

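View pics/scene0.png

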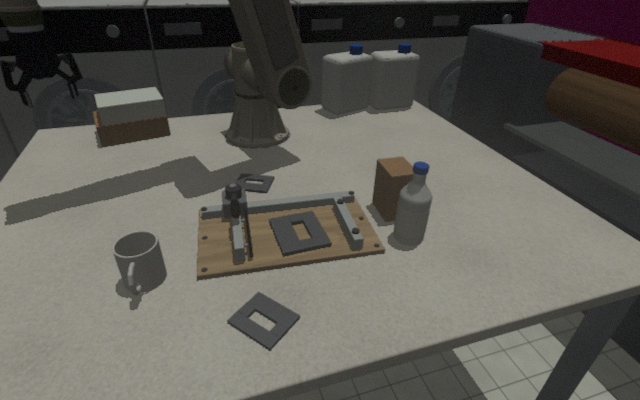

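```bash
python3 - <<'E'
from h import *
c=lambda pts:np.array(pts,float)/2.1+[190,60]-0.25
B=p2plane('top',c([(164,163),(517,184),(512,396),(148,373)]),.012); print('base',B.round(4).tolist())
for a,b in [(1,0),(2,3)]: v=B[b]-B[a]; print(np.degrees(np.arctan2(-v[0],v[1])),np.linalg.norm(v))
for a,b in [(3,0),(2,1)]: v=B[b]-B[a]; print(np.degrees(np.arctan2(v[1],v[0])),np.linalg.norm(v))
S=p2plane('scene',[(198,210),(199,272),(379,248),(355,195)],.012); print('scene base',S.round(4).tolist())
print('stop face top',p2plane('top',c([(223,169),(214,320)]),.042).round(4).tolist())
print('board',p2plane('top',c([(262,195),(360,191),(367,304),(267,310)]),.022).round(4).tolist())
print('beam top back edge',p2plane('top',c([(452,188)]),.052),'front',p2plane('top',c([(434,188)]),.052))
print('plate front',p2plane('top',c([(416,192),(412,319)]),.048).round(4))
print('pivot',p2plane('top',c([(443,352)]),.091),'lever tip',p2plane('top',c([(444,255)]),.085))
print('carr',p2plane('top',c([(410,328),(465,327),(464,387),(410,388)]),.060).round(4).tolist())
E
```

```text
base [[0.7128, 0.1517, 0.012], [0.6812, -0.2482, 0.012], [0.4442, -0.2291, 0.012], [0.4734, 0.1671, 0.012]]
-4.516068377845775 0.4011846396065809
-4.217485824825097 0.3972836828971909
-3.67845157345936 0.2399078863234101
-4.61225236547647 0.2378122506147497
scene base [[0.4486, -0.228, 0.012], [0.6732, -0.2387, 0.012], [0.7084, 0.142, 0.012], [0.4919, 0.1751, 0.012]]
stop face top [[0.6957, 0.082, 0.042], [0.5274, 0.092, 0.042]]
board [[0.6705, 0.0396, 0.022], [0.6734, -0.0704, 0.022], [0.5454, -0.0744, 0.022], [0.5402, 0.0353, 0.022]]
beam top back edge [[ 0.66703639 -0.16745307  0.052     ]] front [[ 0.66736107 -0.14801897  0.052     ]]
plate front [[ 0.6643 -0.129   0.048 ]
 [ 0.5251 -0.1193  0.048 ]]
pivot [[ 0.48598666 -0.14325227  0.091     ]] lever tip [[ 0.58678095 -0.14971466  0.085     ]]
carr [[0.5142, -0.1152, 0.06], [0.5145, -0.1726, 0.06], [0.4522, -0.1686, 0.06], [0.4517, -0.1129, 0.06]]
```

Candidates for the board: top-view pixels (342,180) on the jig, (370,294) and (383,96) on the table. The one on the jig measures 131×110 mm, the others are smaller, so I choose the one on the jig. The end stop face is at crop x≈218, and the lever points along +x over the beam, at crop (443,280). Moving now, with a close crop from the wrist camera on the way.

```bash
cat >> h.py <<'E'
TH=np.radians(-4.3); PIV=np.array([.485,-.143]); EX=np.array([np.cos(TH),np.sin(TH)]); EY=np.array([-EX[1],EX[0]])
def tool():
    s=env.get_state(); q=s['orientation']; return s,R.from_quat([q[1],q[2],q[3],q[0]])
def uv(p): r=np.asarray(p)[:2]-PIV; return np.array([r@EX,r@EY])*1000
def go(*pts):
    s,r=tool(); yaw=np.degrees(np.arctan2(*r.as_matrix()[[1,0],0])); print('t',round(s['clock'],2),'uv',uv(s['tcp_pos']).round(1),'z',round(s['tcp_pos'][2]*1000,1),'yaw',round(yaw,2),'tilt',r.as_matrix()[:,2].round(4),'F',(np.array([[*EX,0],[*EY,0],[0,0,1]])@s['wrist_force']).round(2))
    for u,v,z in pts:
        w=np.r_[PIV+(u*EX+v*EY)/1000,z/1000]; print((u,v,z),'->',(r.inv().apply(w-s['tcp_pos'])/.12).round(3))
E
python3 -m pendant '[{"travel":[1,-0.48,0],"rot":[0,0,-1],"fingers":-1},{"travel":[1,-0.48,0],"rot":[0,0,-1],"fingers":-1},{"travel":[1,-0.48,0],"rot":[0,0,-1],"fingers":-1},{"travel":[1,-0.48,0],"rot":[0,0,-1],"fingers":-1},{"travel":[1,-0.48,0],"rot":[0,0,-1],"fingers":-1},{"travel":[1,-0.48,0],"rot":[0,0,-1],"fingers":-1},{"travel":[1,-0.48,0],"rot":[0,0,-1],"fingers":-1},{"travel":[1,-0.48,0],"rot":[0,0,-1],"fingers":-1}]' 40
python3 -c "from h import *
go((80,32,160),(80,60,200))"
```

```text
clock: 1.6
tcp_pos: [0.3331, -0.4137, 0.2504]
orientation: [0.0, 0.733, 0.681, -0.0]
wrist_force: [-0.8, -0.6, 0.7]
finger_gap: 0.0002
grip_force: 0.0
t 1.6 uv [-131.2 -281.3] z 250.4 yaw 85.8 tilt [ 1.e-04 -1.e-04 -1.e+00] F [-0.72 -0.69  0.69]
(80, 32, 160) -> [2.608 1.765 0.753]
(80, 60, 200) -> [2.841 1.765 0.42 ]
```

```bash

python3 -m pendant '[{"travel":[1,0.7,0],"rot":[0,0,0],"fingers":-1},{"travel":[1,0.7,0],"rot":[0,0,0],"fingers":-1},{"travel":[1,0.7,0],"rot":[0,0,0],"fingers":-1},{"travel":[1,0.7,0],"rot":[0,0,0],"fingers":-1}]' >/dev/null
python3 -m pendant '[{"travel":[1,0.7,0.2],"rot":[0,0,0],"fingers":-1},{"travel":[1,0.7,0.2],"rot":[0,0,0],"fingers":-1},{"travel":[1,0.7,0.2],"rot":[0,0,0],"fingers":-1},{"travel":[1,0.7,0.2],"rot":[0,0,0],"fingers":-1},{"travel":[1,0.7,0.2],"rot":[0,0,0],"fingers":-1}]' >/dev/null
python3 -c "
from h import *
go((80,34,150))
im,d=env.read_camera('wrist'); cv2.imwrite('pics/w1.png',im)
print(env.camera_model('wrist'))"
```

```text
t 2.5 uv [ 36.5 -40.8] z 225.9 yaw 85.77 tilt [-1.e-03 -3.e-04 -1.e+00] F [0.13 0.38 0.9 ]
(80, 34, 150) -> [0.623 0.364 0.632]
{'fovy': 65.70646984690485, 'cx': 319.56676753243914, 'cy': 204.06178578366018, 'T_tool_cam': array([[-1.11675131e-03, -9.60236672e-01, -2.79185041e-01,
         7.11374380e-02],
       [ 9.99999367e-01, -1.11025483e-03, -1.81396557e-04,
        -1.22002878e-04],
       [-1.35782914e-04, -2.79185067e-01,  9.60237304e-01,
        -1.24976747e-01],
       [ 0.00000000e+00,  0.00000000e+00,  0.00000000e+00,
         1.00000000e+00]])}
```

View pics/w1.png

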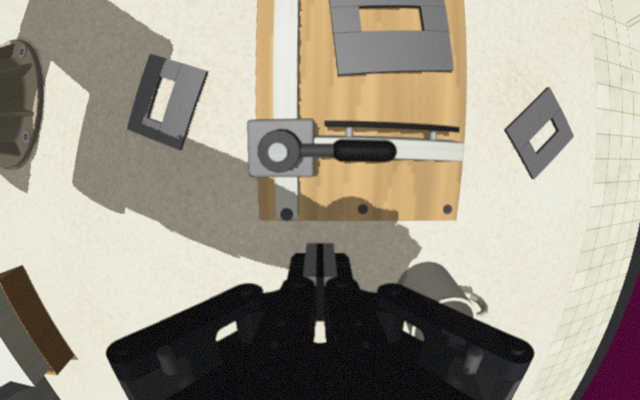

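The wrist view shows the hub at (278,152), the locked grip at (340–395,151) and the sprung plate at y≈126. The large board is at (392,40), clearly bigger than the two at (168,100) and (540,130). I'll cross-check the pivot and lever from this second view.

```bash
cat >> h.py <<'E'
def wray(px,z):
    s,r=tool(); m,f=cam('wrist'); T=np.asarray(m['T_tool_cam']); out=[]
    for (a,b),zz in zip(px,z):
        q=np.array([a-m['cx'],b-m['cy']]); rr=np.linalg.norm(q); t=rr/f
        d=np.r_[np.sin(t)*q/rr,np.cos(t)]; D=r.apply(T[:3,:3]@d); O=s['tcp_pos']+r.apply(T[:3,3]); out.append(O+D*(zz-O[2])/D[2])
    return np.array(out)
E
python3 -c "
from h import *
n=['bolt','hub','griptip','grip in','beam end back','beam end front','plate L','plate R','carr bl','carr br']
P=wray([(278,152),(278,152),(396,151),(334,150),(464,160),(464,143),(326,122),(459,126),(250,177),(315,174)],[.091,.086,.075,.075,.052,.052,.048,.048,.06,.06])
for a,p in zip(n,P): print(a,p.round(4),uv(p).round(1))
"
python3 -m pendant '[{"travel":[0.62,0.36,0.6],"rot":[0,0,0],"fingers":-1},{"travel":[0.62,0.36,0.6],"rot":[0,0,0],"fingers":-1},{"travel":[0.62,0.36,0.6],"rot":[0,0,0],"fingers":-1},{"travel":[0.62,0.36,0.6],"rot":[0,0,0],"fingers":-1}]'
python3 -c "
from h import *
go((80,34,76))
im,d=env.read_camera('wrist'); cv2.imwrite('pics/w2.png',im)"
```

```text
bolt [ 0.4858 -0.1434  0.091 ] [ 0.8 -0.4]
hub [ 0.485  -0.1439  0.086 ] [ 0.1 -0.9]
griptip [ 0.5902 -0.1516  0.075 ] [105.6  -0.7]
grip in [ 0.5337 -0.1474  0.075 ] [48.9 -0.7]
beam end back [ 0.6709 -0.1668  0.052 ] [187.1  -9.8]
beam end front [ 0.6708 -0.1489  0.052 ] [185.7   8.1]
plate L [ 0.5289 -0.1224  0.048 ] [42.2 23.9]
plate R [ 0.667  -0.1313  0.048 ] [180.6  25.3]
carr bl [ 0.4512 -0.1684  0.06  ] [-31.8 -27.8]
carr br [ 0.5146 -0.1707  0.06  ] [ 31.6 -25.4]
clock: 2.95
tcp_pos: [0.5657, -0.1161, 0.1529]
orientation: [-0.001, 0.733, 0.68, -0.001]
wrist_force: [-0.4, -0.2, -0.2]
finger_gap: 0.0002
grip_force: 0.0
t 2.95 uv [78.5 32.8] z 152.9 yaw 85.72 tilt [-3.1e-03  5.0e-04 -1.0e+00] F [-0.41 -0.21 -0.23]
(80, 34, 76) -> [0.01  0.015 0.641]
```

View pics/w2.png

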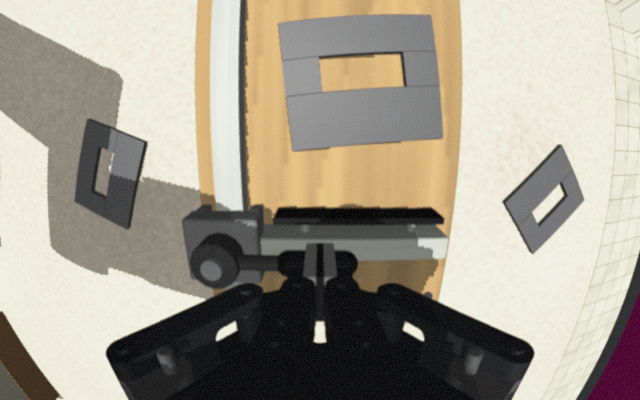

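```bash

python3 -m pendant '[{"travel":[0.02,0,0.3],"rot":[0,0,0],"fingers":-1},{"travel":[0.02,0,0.6],"rot":[0,0,0],"fingers":-1},{"travel":[0.02,0,0.6],"rot":[0,0,0],"fingers":-1},{"travel":[0.02,0,0.6],"rot":[0,0,0],"fingers":-1}]'
python3 - <<'E'
from h import *
# lever opening: finger centre at radius rho, support offset
pts=[]
for deg in range(-5,101,8):
    a=np.radians(deg); dr=np.array([np.cos(a),-np.sin(a)]); n=np.array([-np.sin(a),-np.cos(a)])
    off=10+11*abs(n[1])+14.5*abs(n[0]); p=80*dr-n*off; pts.append((round(p[0],1),round(p[1],1),79))
go(*pts)
E
```

```text
clock: 3.4
tcp_pos: [0.5668, -0.1151, 0.0837]
orientation: [0.0, 0.733, 0.68, -0.0]
wrist_force: [-0.0, -0.3, 0.9]
finger_gap: 0.0
grip_force: 0.0
t 3.4 uv [79.5 34. ] z 83.7 yaw 85.64 tilt [ 3.e-04 -5.e-04 -1.e+00] F [ 0.01 -0.28  0.89]
(np.float64(77.8), np.float64(29.1), 79) -> [-0.041 -0.014  0.039]
(np.float64(81.0), np.float64(17.5), 79) -> [-0.137  0.013  0.039]
(np.float64(83.0), np.float64(7.9), 79) -> [-0.217  0.029  0.039]
(np.float64(83.8), np.float64(-2.3), 79) -> [-0.302  0.036  0.039]
(np.float64(83.3), np.float64(-12.8), 79) -> [-0.39   0.032  0.039]
(np.float64(81.2), np.float64(-23.5), 79) -> [-0.479  0.015  0.039]
(np.float64(77.6), np.float64(-34.1), 79) -> [-0.567 -0.015  0.04 ]
(np.float64(72.3), np.float64(-44.4), 79) -> [-0.653 -0.059  0.04 ]
(np.float64(65.3), np.float64(-54.1), 79) -> [-0.734 -0.118  0.04 ]
(np.float64(56.7), np.float64(-62.8), 79) -> [-0.807 -0.189  0.04 ]
(np.float64(46.6), np.float64(-70.3), 79) -> [-0.869 -0.273  0.04 ]
(np.float64(35.3), np.float64(-76.3), 79) -> [-0.919 -0.367  0.04 ]
(np.float64(23.3), np.float64(-80.4), 79) -> [-0.954 -0.467  0.04 ]
(np.float64(13.2), np.float64(-83.1), 79) -> [-0.976 -0.551  0.04 ]
```

```bash

python3 -m pendant '[{"travel":[-0.06,0,0.03],"rot":[0,0,0],"fingers":-1},{"travel":[-0.14,0.01,0.04],"rot":[0,0,0],"fingers":-1},{"travel":[-0.22,0.03,0.04],"rot":[0,0,0],"fingers":-1},{"travel":[-0.3,0.035,0.04],"rot":[0,0,0],"fingers":-1},{"travel":[-0.39,0.03,0.04],"rot":[0,0,0],"fingers":-1}]'
python3 -m pendant '[{"travel":[-0.09,-0.017,0],"rot":[0,0,0],"fingers":-1},{"travel":[-0.18,-0.05,0],"rot":[0,0,0],"fingers":-1},{"travel":[-0.26,-0.09,0],"rot":[0,0,0],"fingers":-1},{"travel":[-0.34,-0.15,0],"rot":[0,0,0],"fingers":-1},{"travel":[-0.42,-0.22,0],"rot":[0,0,0],"fingers":-1},{"travel":[-0.48,-0.3,0],"rot":[0,0,0],"fingers":-1},{"travel":[-0.53,-0.4,0],"rot":[0,0,0],"fingers":-1},{"travel":[-0.53,-0.4,0],"rot":[0,0,0],"fingers":-1}]'
python3 -c "
from h import *
go((35,-76,79))
im,d=env.read_camera('top'); cv2.imwrite('pics/t2.png',cv2.resize(im[80:280,220:480],None,fx=3,fy=3))"
```

```text
clock: 3.9
tcp_pos: [0.5669, -0.1589, 0.0788]
orientation: [-0.001, 0.732, 0.681, 0.002]
wrist_force: [-1.7, 8.6, 2.8]
finger_gap: -0.0001
grip_force: 3.1
clock: 4.7
tcp_pos: [0.5125, -0.2209, 0.0774]
orientation: [-0.001, 0.733, 0.68, -0.001]
wrist_force: [-0.1, 0.3, -0.5]
finger_gap: -0.0001
grip_force: 0.0
t 4.7 uv [ 33.2 -75.6] z 77.4 yaw 85.67 tilt [-0.0016 -0.     -1.    ] F [-0.11  0.28 -0.51]
(35, -76, 79) -> [-0.003  0.015 -0.013]
```

View pics/t2.png

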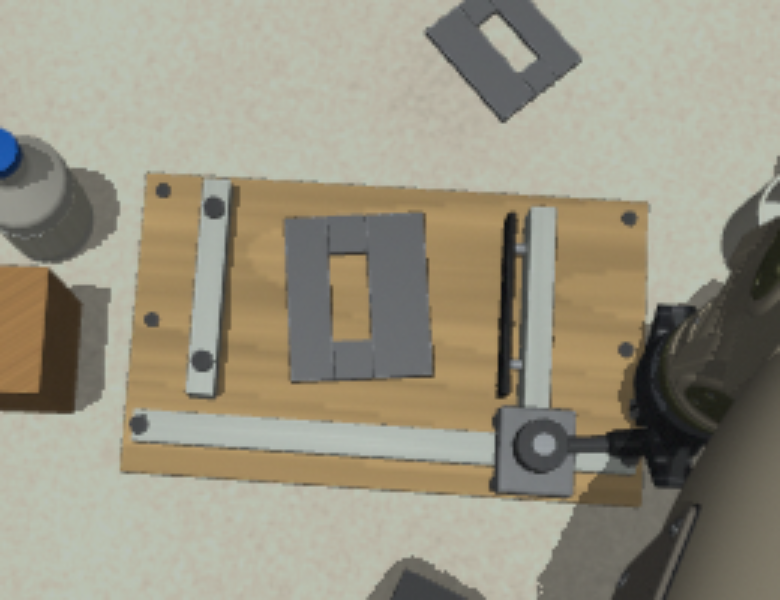

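Lever now points to −y at (600,445) in the crop, and the fence hasn't moved. Next I go behind the beam.

```bash

python3 -m pendant '[{"travel":[0.25,0.4,0],"rot":[0,0,0],"fingers":-1},{"travel":[0.28,0.69,0],"rot":[0,0,0],"fingers":-1},{"travel":[0.3,0.69,0.15],"rot":[0,0,0],"fingers":-1},{"travel":[0.3,0.69,0.25],"rot":[0,0,0],"fingers":-1},{"travel":[0.3,0.69,0.25],"rot":[0,0,0],"fingers":-1},{"travel":[0.3,0.69,0.25],"rot":[0,0,0],"fingers":-1}]'
python3 -c "
from h import *
go((115,-25,47),(115,-21,47),(115,60,47))"
```

```text
clock: 5.35
tcp_pos: [0.5985, -0.1902, 0.0469]
orientation: [-0.001, 0.733, 0.68, -0.001]
wrist_force: [0.4, -0.2, -0.3]
finger_gap: -0.0001
grip_force: 0.0
t 5.35 uv [116.7 -38.6] z 46.9 yaw 85.75 tilt [-2.1e-03  8.0e-04 -1.0e+00] F [ 0.42 -0.15 -0.31]
(115, -25, 47) -> [ 0.113 -0.014 -0.   ]
(115, -21, 47) -> [ 0.146 -0.014 -0.   ]
(115, 60, 47) -> [ 0.821 -0.014 -0.   ]
```

```bash

python3 -m pendant '[{"travel":[0.1,-0.01,0],"rot":[0,0,0],"fingers":-1},{"travel":[0.15,-0.01,0],"rot":[0,0,0],"fingers":-1},{"travel":[0.19,-0.01,0],"rot":[0,0,0],"fingers":-1},{"travel":[0.24,-0.01,0],"rot":[0,0,0],"fingers":-1},{"travel":[0.29,-0.01,0],"rot":[0,0,0],"fingers":-1},{"travel":[0.34,-0.01,0],"rot":[0,0,0],"fingers":-1},{"travel":[0.39,-0.01,0],"rot":[0,0,0],"fingers":-1},{"travel":[0.44,-0.01,0],"rot":[0,0,0],"fingers":-1},{"travel":[0.49,-0.01,0],"rot":[0,0,0],"fingers":-1}]'
python3 -m pendant '[{"travel":[0.04,0,0],"rot":[0,0,0],"fingers":-1},{"travel":[0.08,0,0],"rot":[0,0,0],"fingers":-1},{"travel":[0.12,0,0],"rot":[0,0,0],"fingers":-1},{"travel":[0.16,0,0],"rot":[0,0,0],"fingers":-1},{"travel":[0.2,0,0],"rot":[0,0,0],"fingers":-1},{"travel":[0.24,0,0],"rot":[0,0,0],"fingers":-1},{"travel":[0.28,0,0],"rot":[0,0,0],"fingers":-1},{"travel":[0.32,0,0],"rot":[0,0,0],"fingers":-1},{"travel":[0.36,0,0],"rot":[0,0,0],"fingers":-1},{"travel":[0.4,0,0],"rot":[0,0,0],"fingers":-1}]'
python3 -c "
from h import *
go((115,82,47))
im,d=env.read_camera('top'); cv2.imwrite('pics/t3.png',cv2.resize(im[80:280,220:480],None,fx=3,fy=3))"
```

```text
clock: 6.25
tcp_pos: [0.6028, -0.1328, 0.0483]
orientation: [0.001, 0.733, 0.68, -0.001]
wrist_force: [-1.1, -5.4, 1.0]
finger_gap: 0.0002
grip_force: 2.7
clock: 7.25
tcp_pos: [0.6065, -0.085, 0.0483]
orientation: [0.001, 0.733, 0.68, -0.001]
wrist_force: [-1.3, -5.6, 1.1]
finger_gap: -0.0002
grip_force: 3.0
t 7.25 uv [116.8  66.9] z 48.3 yaw 85.71 tilt [ 5.0e-04 -3.3e-03 -1.0e+00] F [-0.89 -5.63  1.11]
(115, 82, 47) -> [ 0.126 -0.015  0.011]
```

View pics/t3.png

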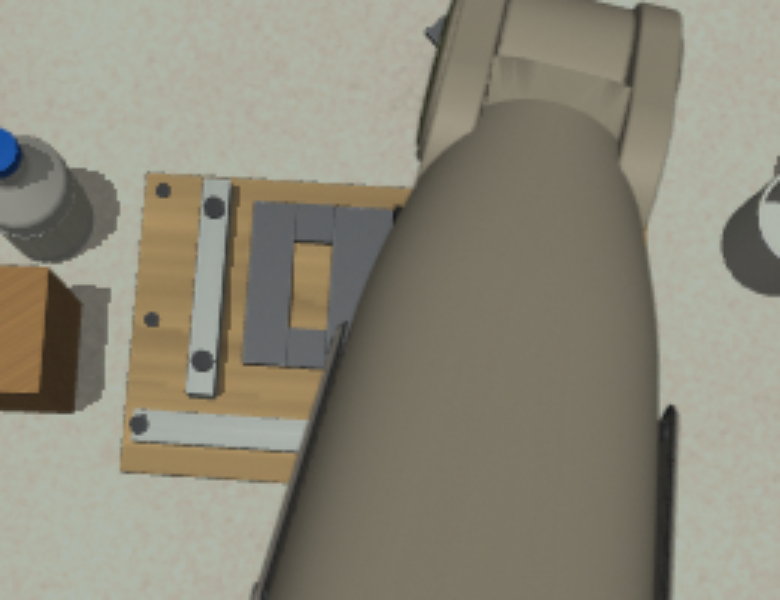

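The board is on the sprung face and nearly square. Its front edge runs (253,202)–(243,364) against the stop face at x≈229–217, leaving about 17–20 mm to go.

```bash

python3 -m pendant '[{"travel":[0.03,0,0],"rot":[0,0,0],"fingers":-1},{"travel":[0.06,0,0],"rot":[0,0,0],"fingers":-1},{"travel":[0.085,0,0],"rot":[0,0,0],"fingers":-1},{"travel":[0.1,0,0],"rot":[0,0,0],"fingers":-1}]'
python3 -m pendant '[{"travel":[0.015,0,0],"rot":[0,0,0],"fingers":-1},{"travel":[0.025,0,0],"rot":[0,0,0],"fingers":-1},{"travel":[0.025,0,0],"rot":[0,0,0],"fingers":-1}]'
python3 -m pendant '[{"travel":[0.015,0,0],"rot":[0,0,0],"fingers":-1},{"travel":[0.025,0,0],"rot":[0,0,0],"fingers":-1},{"travel":[0.025,0,0],"rot":[0,0,0],"fingers":-1}]'
python3 -c "
from h import *
go((115,84,47))"
```

```text
clock: 7.7
tcp_pos: [0.6075, -0.0729, 0.0483]
orientation: [0.001, 0.733, 0.68, -0.001]
wrist_force: [-1.0, -5.2, 2.0]
finger_gap: 0.0002
grip_force: 3.1
clock: 8.0
tcp_pos: [0.6077, -0.0698, 0.0483]
orientation: [0.001, 0.733, 0.68, -0.001]
wrist_force: [-1.9, -5.6, 1.4]
finger_gap: 0.0001
grip_force: 2.6
clock: 8.3
tcp_pos: [0.6079, -0.0673, 0.0483]
orientation: [0.001, 0.733, 0.68, -0.001]
wrist_force: [-2.5, -6.5, 2.2]
finger_gap: -0.0002
grip_force: 3.2
t 8.3 uv [116.9  84.7] z 48.3 yaw 85.71 tilt [ 6.0e-04 -3.2e-03 -1.0e+00] F [-2.03 -6.7   2.19]
(115, 84, 47) -> [-0.006 -0.016  0.011]
```

```bash

for i in 1 2; do python3 -m pendant '[{"travel":[0.01,0,0],"rot":[0,0,0],"fingers":-1},{"travel":[0.017,0,0],"rot":[0,0,0],"fingers":-1},{"travel":[0.017,0,0],"rot":[0,0,0],"fingers":-1}]' | grep -E "tcp|wrist"; done
python3 -c "
from h import *
go((115,84,47))
im,d=env.read_camera('wrist'); cv2.imwrite('pics/w3.png',im)"
```

```text
tcp_pos: [0.608, -0.0658, 0.0483]
wrist_force: [-2.0, -7.2, 1.8]
tcp_pos: [0.6081, -0.0643, 0.0483]
wrist_force: [-1.5, -9.4, 2.8]
t 8.9 uv [116.9  87.7] z 48.3 yaw 85.67 tilt [ 3.0e-04 -5.2e-03 -1.0e+00] F [-0.8  -9.51  2.77]
(115, 84, 47) -> [-0.031 -0.016  0.011]
```

View pics/w3.png

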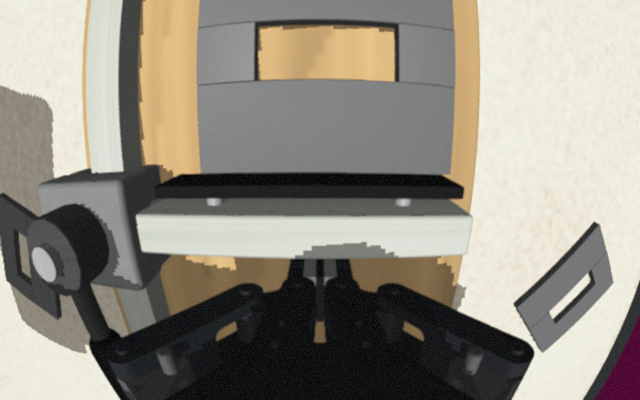

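Plate and board are flush across the whole width (edge at row 175), with the lever open at bottom left. One more small step, then I back off, lift, and measure the new pivot.

```bash

python3 -m pendant '[{"travel":[0.01,0,0],"rot":[0,0,0],"fingers":-1},{"travel":[0.01,0,0],"rot":[0,0,0],"fingers":-1},{"travel":[0.01,0,0],"rot":[0,0,0],"fingers":-1}]' | grep -E "tcp|wrist"
python3 -m pendant '[{"travel":[-0.05,0,0],"rot":[0,0,0],"fingers":-1},{"travel":[-0.25,0,0],"rot":[0,0,0],"fingers":-1},{"travel":[-0.3,0,-0.3],"rot":[0,0,0],"fingers":-1},{"travel":[-0.4,-0.3,-0.7],"rot":[0,0,0],"fingers":-1},{"travel":[-0.55,-0.7,-0.8],"rot":[0,0,0],"fingers":-1},{"travel":[-0.7,-1,-0.8],"rot":[0,0,0],"fingers":-1},{"travel":[-0.7,-1,-0.8],"rot":[0,0,0],"fingers":-1},{"travel":[-0.7,-1,-0.8],"rot":[0,0,0],"fingers":-1}]' | grep -E "clock|tcp|wrist"
python3 -c "
from h import *
go()
im,d=env.read_camera('top'); cv2.imwrite('pics/t4.png',cv2.resize(im[80:280,220:480],None,fx=3,fy=3))"
```

```text
tcp_pos: [0.6082, -0.0634, 0.0483]
wrist_force: [-2.2, -10.0, 1.8]
clock: 10.05
tcp_pos: [0.4817, -0.1355, 0.1442]
wrist_force: [0.8, -0.3, -0.6]
t 10.05 uv [-3.8  7.2] z 144.2 yaw 85.7 tilt [ 1.7e-03  5.0e-04 -1.0e+00] F [ 0.82 -0.29 -0.59]
```

View pics/t4.png

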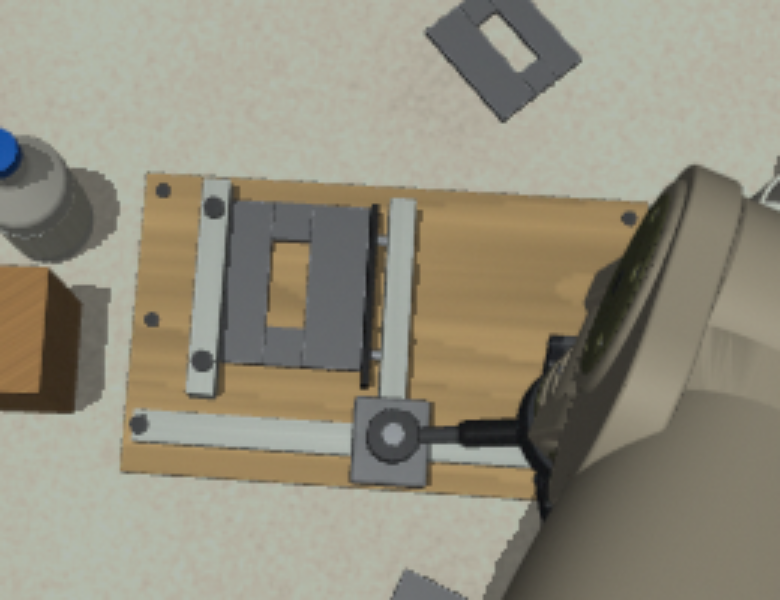

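Board is square and touching the stop (front edge x≈228), and the fence stays put with the lever open at (490,432).

```bash
python3 - <<'E'
from h import *
c=lambda a:np.array([np.array(a)/3+[220,80]-.3])
pv=p2plane('top',c((394,434)),.091)[0]; g=p2plane('top',c((515,432)),.085)[0]
p=uv(pv); q=uv(g); print(p.round(1),q.round(1),'angle',np.arctan2(-(q-p)[1],(q-p)[0]))
p=np.array([0,p[1]]); pts=[(-44,p[1]-74,145)]
for deg in list(range(96,8,-8))+[8,4,2,0]:
    a=np.radians(deg); dr=np.array([np.cos(a),-np.sin(a)]); n=np.array([np.sin(a),np.cos(a)])
    off=10+11*abs(n[1])+14.5*abs(n[0]); x=p+80*dr-n*off; pts.append((*x.round(1).tolist(),79))
go(*pts)
E
```

```text
[  0.7 105. ] [ 8.2 18.9] angle 1.484600538971607
t 10.1 uv [-2.7  7.3] z 144.1 yaw 85.75 tilt [ 2.2e-03  1.0e-04 -1.0e+00] F [ 0.59 -0.39  0.34]
(-44, np.float64(30.97992216373264), 145) -> [ 0.198 -0.344 -0.008]
(-33.8, 28.1, 79) -> [ 0.174 -0.26   0.542]
(-22.1, 24.2, 79) -> [ 0.141 -0.163  0.542]
(-11.9, 21.6, 79) -> [ 0.119 -0.078  0.543]
(-1.1, 20.5, 79) -> [0.11  0.012 0.543]
(10.0, 20.9, 79) -> [0.113 0.105 0.543]
(21.4, 22.9, 79) -> [0.13  0.2   0.543]
(32.6, 26.7, 79) -> [0.162 0.293 0.543]
(43.4, 32.3, 79) -> [0.208 0.383 0.544]
(53.5, 39.7, 79) -> [0.27  0.467 0.544]
(62.5, 48.7, 79) -> [0.345 0.542 0.544]
(70.1, 59.3, 79) -> [0.433 0.606 0.544]
(76.0, 71.2, 79) -> [0.532 0.655 0.544]
(78.3, 77.5, 79) -> [0.585 0.674 0.544]
(79.2, 80.7, 79) -> [0.611 0.682 0.544]
(80.0, 84.0, 79) -> [0.639 0.688 0.544]
```

```bash

python3 -m pendant '[{"travel":[0.2,-0.36,0],"rot":[0,0,0],"fingers":-1},{"travel":[0.2,-0.36,0],"rot":[0,0,0],"fingers":-1},{"travel":[0.2,-0.36,0.3],"rot":[0,0,0],"fingers":-1},{"travel":[0.2,-0.36,0.54],"rot":[0,0,0],"fingers":-1},{"travel":[0.2,-0.36,0.54],"rot":[0,0,0],"fingers":-1},{"travel":[0.2,-0.36,0.54],"rot":[0,0,0],"fingers":-1}]' | grep -E "clock|tcp|wrist"
python3 - <<'E'
from h import *
p=np.array([0,106.5]); pts=[]
for deg in list(range(96,8,-8))+[8,4,2,0]:
    a=np.radians(deg); dr=np.array([np.cos(a),-np.sin(a)]); n=np.array([np.sin(a),np.cos(a)])
    off=10+11*abs(n[1])+14.5*abs(n[0]); x=p+80*dr-n*off; pts.append((*x.round(1).tolist(),79))
go(*pts)
E
```

```text
clock: 10.7
tcp_pos: [0.4415, -0.108, 0.0786]
wrist_force: [0.6, 0.3, -0.1]
t 10.7 uv [-46.   31.7] z 78.6 yaw 85.84 tilt [-1.1e-03  8.0e-04 -1.0e+00] F [ 0.58  0.32 -0.07]
(-33.8, 29.6, 79) -> [-0.017  0.101 -0.003]
(-22.1, 25.7, 79) -> [-0.05   0.199 -0.003]
(-11.9, 23.2, 79) -> [-0.071  0.284 -0.003]
(-1.1, 22.0, 79) -> [-0.081  0.374 -0.004]
(10.0, 22.4, 79) -> [-0.078  0.466 -0.004]
(21.4, 24.4, 79) -> [-0.062  0.561 -0.004]
(32.6, 28.2, 79) -> [-0.03   0.655 -0.004]
(43.4, 33.8, 79) -> [ 0.016  0.745 -0.004]
(53.5, 41.2, 79) -> [ 0.077  0.829 -0.004]
(62.5, 50.3, 79) -> [ 0.153  0.904 -0.004]
(70.1, 60.8, 79) -> [ 0.24   0.968 -0.004]
(76.0, 72.7, 79) -> [ 0.34   1.017 -0.004]
(78.3, 79.0, 79) -> [ 0.392  1.036 -0.004]
(79.2, 82.2, 79) -> [ 0.419  1.044 -0.004]
(80.0, 85.5, 79) -> [ 0.446  1.051 -0.004]
```

```bash

python3 -m pendant '[{"travel":[-0.02,0.1,0],"rot":[0,0,0],"fingers":-1},{"travel":[-0.05,0.2,0],"rot":[0,0,0],"fingers":-1},{"travel":[-0.07,0.28,0],"rot":[0,0,0],"fingers":-1},{"travel":[-0.08,0.37,0],"rot":[0,0,0],"fingers":-1},{"travel":[-0.08,0.47,0],"rot":[0,0,0],"fingers":-1},{"travel":[-0.06,0.56,0],"rot":[0,0,0],"fingers":-1},{"travel":[-0.03,0.65,0],"rot":[0,0,0],"fingers":-1},{"travel":[0.02,0.75,0],"rot":[0,0,0],"fingers":-1},{"travel":[0.08,0.83,0],"rot":[0,0,0],"fingers":-1},{"travel":[0.15,0.9,0],"rot":[0,0,0],"fingers":-1}]' | grep -E "clock|tcp|wrist"
python3 -m pendant '[{"travel":[0.05,0.04,0],"rot":[0,0,0],"fingers":-1},{"travel":[0.09,0.065,0],"rot":[0,0,0],"fingers":-1},{"travel":[0.14,0.09,0],"rot":[0,0,0],"fingers":-1},{"travel":[0.19,0.115,0],"rot":[0,0,0],"fingers":-1},{"travel":[0.22,0.125,0],"rot":[0,0,0],"fingers":-1},{"travel":[0.24,0.13,0],"rot":[0,0,0],"fingers":-1},{"travel":[0.24,0.13,0],"rot":[0,0,0],"fingers":-1}]' | grep -E "clock|tcp|wrist"
python3 -c "
from h import *
go((80,85.5,79))"
```

```text
clock: 11.7
tcp_pos: [0.546, -0.0986, 0.0773]
wrist_force: [-16.1, -5.7, 4.1]
clock: 12.4
tcp_pos: [0.568, -0.0706, 0.0782]
wrist_force: [-0.3, 0.3, -1.3]
t 12.4 uv [77.4 78.5] z 78.2 yaw 85.78 tilt [-5.e-04 -0.e+00 -1.e+00] F [-0.34  0.26 -1.35]
(80, 85.5, 79) -> [ 0.059  0.022 -0.007]
```

```bash

for i in 1 2; do python3 -m pendant '[{"travel":[0.015,0.01,0],"rot":[0,0,0],"fingers":-1},{"travel":[0.03,0.01,0],"rot":[0,0,0],"fingers":-1},{"travel":[0.03,0.01,0],"rot":[0,0,0],"fingers":-1}]' | grep -E "tcp|wrist";done
python3 -c "
from h import *
go()
im,d=env.read_camera('wrist'); cv2.imwrite('pics/w5.png',im)"
```

```text
tcp_pos: [0.5702, -0.0674, 0.0791]
wrist_force: [0.3, -0.9, -1.1]
tcp_pos: [0.5708, -0.0634, 0.0788]
wrist_force: [-0.0, 0.2, 0.3]
t 13.0 uv [79.6 85.8] z 78.8 yaw 85.79 tilt [ 3.e-04  1.e-03 -1.e+00] F [-0.02  0.21  0.27]
```

View pics/w5.png

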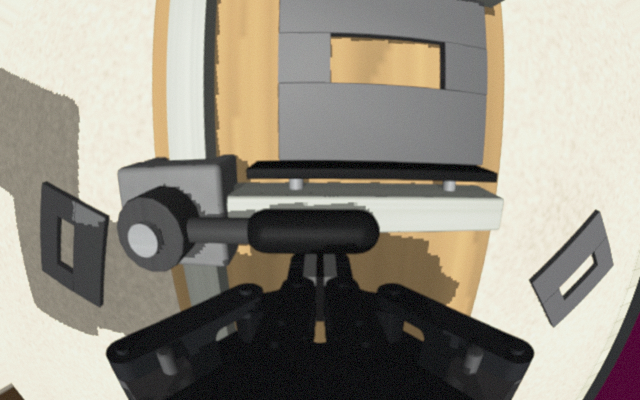

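The lever sits parallel to the beam, with its grip at (250–378,230), so it looks closed. I'll feel for its stop gently.

```bash

for i in 1 2; do python3 -m pendant '[{"travel":[0.01,0,0],"rot":[0,0,0],"fingers":-1},{"travel":[0.017,0,0],"rot":[0,0,0],"fingers":-1},{"travel":[0.017,0,0],"rot":[0,0,0],"fingers":-1}]' | grep -E "tcp|wrist";done
python3 -c "
from h import *
go()"
```

```text
tcp_pos: [0.5708, -0.0627, 0.0788]
wrist_force: [-0.9, -4.6, -0.5]
tcp_pos: [0.5708, -0.0624, 0.0788]
wrist_force: [-1.9, -11.1, -0.6]
t 13.65 uv [79.5 86.8] z 78.8 yaw 85.67 tilt [-6.0e-04 -5.4e-03 -1.0e+00] F [ -1.08 -11.18  -0.63]
```

The stop is felt (stiff, 11 N). Backing away and lifting clear for a final look.

```bash

python3 -m pendant '[{"travel":[-0.1,0,0],"rot":[0,0,0],"fingers":-1},{"travel":[-0.4,0,0],"rot":[0,0,0],"fingers":-1},{"travel":[-0.6,0,-0.3],"rot":[0,0,0],"fingers":-1},{"travel":[-0.8,0,-0.7],"rot":[0,0,0],"fingers":-1},{"travel":[-1,-0.2,-1],"rot":[0,0,0],"fingers":-1},{"travel":[-1,-0.5,-1],"rot":[0,0,0],"fingers":-1},{"travel":[-1,-0.5,-1],"rot":[0,0,0],"fingers":-1}]' | grep -E "clock|tcp|wrist"
python3 -m pendant '[{"travel":[-0.9,-0.1,0],"rot":[0,0,0],"fingers":-1},{"travel":[-0.9,-0.1,0],"rot":[0,0,0],"fingers":-1},{"travel":[-0.9,-0.1,0],"rot":[0,0,0],"fingers":-1},{"travel":[-0.9,-0.1,0],"rot":[0,0,0],"fingers":-1}]' | grep -E "clock|tcp|wrist"
python3 -c "
from h import *
go()
im,d=env.read_camera('top'); cv2.imwrite('pics/t5.png',cv2.resize(im[110:250,260:400],None,fx=4.2,fy=4.2,interpolation=cv2.INTER_CUBIC))"
```

```text
clock: 14.35
tcp_pos: [0.4989, -0.1748, 0.1998]
wrist_force: [0.0, -0.1, -1.3]
clock: 14.75
tcp_pos: [0.4822, -0.2831, 0.198]
wrist_force: [0.1, 0.2, -0.6]
t 14.75 uv [   7.7 -139.9] z 198.0 yaw 85.61 tilt [ 1.0e-04  1.3e-03 -1.0e+00] F [ 0.09  0.23 -0.62]
```

View pics/t5.png

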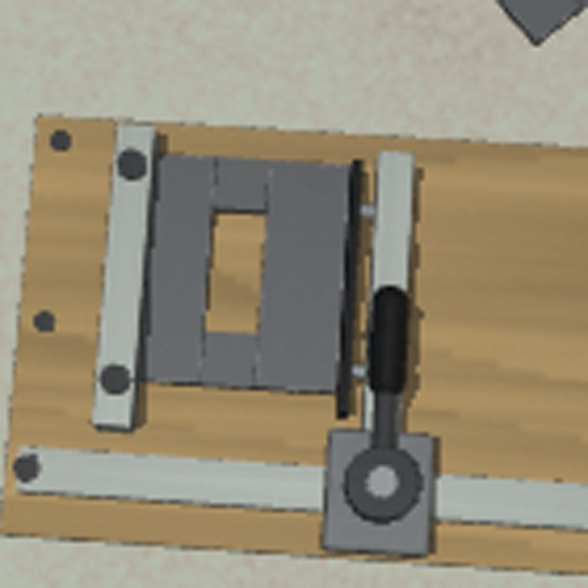

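Final view: board is square against the stop, with its left edge along x≈150 and no gap. The plate sits flush at x≈345 and about 3 mm pushed in, and the lever lies along the beam at (388,340), locked. Handing in.

```bash
python3 -c "
from h import *
print(env.hand_in())"
```

```text
the job is handed in; nothing more can be done
None
```

The largest board is clamped square against the end stop, with the sprung face pushed in about 3 mm by camera estimate, the lever locked at its stop and the bottle, mug and carton untouched; I handed the job in at about 15 s on the robot's clock.

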